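# Free the keyed tape reel from its spindle

### The arm

A 6-joint arm with a two-finger parallel gripper is mounted at the origin on the work surface. World frame = base frame: x ahead of the robot, y to its left, z up, the work surface at z = 0. Lengths are in m, angles in rad, forces in N, time in s.
With the tool pointing down it reaches from about 0.4 to 0.825 m from the base axis. Payload 7 kg.
Tool frame: the origin (TCP) lies on the centre line of the jaws, within the pads' length; the fingertips stand 22 mm ahead of it and the grasp point (between the pads) lies 3 mm ahead of it; z points along the fingers, y is the line along which they close (so a half turn about z gives the same grasp; the last joint's range is limited). The gripper opens to 88 mm and grips with 3 to 60 N. Pads are 19 mm wide; open, the fingers measure 130 mm over their backs; the gripper's body (78 mm by 193 mm) begins 47 mm behind the grasp point.
Start: joints at [1.39, 0.359, 0.012, 0, -1.224, -0.288], TCP at [0.305, 0.602, 0.249] pointing down, gripper open.
Joint ranges: [-3.07, 3.07], [-1.43, 2.12], [-1.02, 1.25], [-3.03, 1.67], [-3.05, -0], [-3.03, 3.03]. Speed limits (rad/s): [2.39, 2.39, 3.01, 3.14, 3.14, 3.14].

### API

Orientations are given as [roll, pitch, yaw] about the fixed x, y, z axes, in that order (R = Rz(yaw) Ry(pitch) Rx(roll)).
In Python, from station import arm gives the robot as it stands.
- The arm moves only by the tool arm_command, never from a script. Its argument "series" is one flat list of numbers, 7 for each row, row after row: the turn, a rotation vector about the tool's x, y, z each as a share of 90 degrees, from -1 to 1, then the shift along the tool's x, y, z each as a share of 0.1 m, from -1 to 1, then the opening, from 0 (shut) to 1 (fully open). A call has 1 to 8 rows; each row is the pose to reach, as a shift and turn from the pose commanded when the call began, along the tool's axes at that moment; what a row does not reach only later rows make up. A row lasts 1/8 s, in which the tool goes at most 62.5 mm and 10.7 degrees, less where a joint would pass 70% of its speed; a pose out of reach is approached as far as the arm can. A call with a number of a shift or a turn outside -1 to 1 is refused whole. A call with a gripper value outside its range is refused whole. The fingers move at their own pace and stop on an object; "force" is the grip in N (left out, the last holds). Time passes only in rows, so rows that repeat a pose let the fingers close. It gives the time, the measured TCP pose, the force, the opening and the grip force at its end, in the units of the state.
- arm.get_state(): the state, without advancing time (a new reading comes with each control period).
- arm.grab_frame(name): name is "side" or "top" or "wrist"; returns the picture (400x640x3 uint8, blue, green, red); there is no depth.
- arm.camera_model(name): a dict with "fovy" (degrees; the focal length in pixels is half the picture's height over the tangent of half this angle, whatever the lens; pixels are square), "cx", "cy" (the principal point, pixels), "pose" (4x4, takes a point from camera to world coordinates). Camera axes: x right, y down, z forward; pixel columns grow to the right and rows downward; lengths in m; the calibration is good to about 2 mm. A picture is of the moment at which its call begins: read the wrist's pose just before it. camera_model takes no time and is no camera call; for the wrist camera it gives the pose at the moment of the call.
- arm.job_done(): hands the job in; it is judged then, once.
The state is a dict: "t": time; "q": joint angles; "qd": joint speeds; "joint_efforts": joint torques, N m; "eef_pos": TCP position; "ee_rot": TCP orientation; "force": force on the tool from outside, world axes, zero at the start; "moment": the same for the moment, N m; "width": finger opening in m; "gripper_force": force on a finger pad.
Only numpy, scipy, OpenCV 4.12 (cv2) and the standard library are available. Lean on these libraries where they do the work, as an engineer would, in place of code of your own. Each camera call takes 0.05 s, during which the arm holds its last target. There are 200 camera calls.

### The job

Take the reel of sealing tape off the upright spindle of the dispenser and lay it flat in the plywood tray. Three hidden keys on the spindle hold it down: turn the reel while trying it lightly upwards until it comes free, and never force it. Keep hold of it until it rests in the tray, then let go, and leave the jar, the can and the wood offcut alone.

Things in the scene. Friction and masses are not known exactly. Their poses are not given: they have to be found in the camera images.
- reel: Reel of tape: brown wound roll of 112 mm diameter, its flat top 34 mm above the underside; on it a plain round black plastic collar, 44 mm in diameter, from 34 to 60 mm (the place to grip, from above). 0.25 to 0.5 kg. Origin: centre of the underside; z up along the axis.
- reel_bore (a point): Centre of the bore's lower mouth (same point and axes as the reel). Bore 24 mm in diameter. Its bottom 5 mm has three notches, at yaw 0, 120 and 240 degrees from the reel's x axis; above that a wide hollow inside the hub. A key passes a notch when within about 8 degrees of it. Nothing of this is seen from above.
- stand: Dispenser stand, fixed: grey plate 130 x 130 x 14 mm, origin at the centre of its underside. On it a steel seat disc, 68 mm across, top 20 mm above the bench, on which the reel lies; from its centre rises the spindle. Reel and stand must never press on each other with more than 60 N in all.
- spindle_tip (a point): Centre of the top of the steel spindle, 20 mm in diameter, 76 mm above the seat. z up; yaw of the plate. The spindle does not turn. Three keys 120 degrees apart, 11 to 17 mm above the seat, reach 18 mm from its axis, hidden by the reel, their angle unknown and new each time. Out of line, the reel rises about 6 mm and stops hard; in line it rises freely.
- tray_in (a point): Centre of the inner floor of the open plywood tray, 8 mm above the bench. The tray is fixed, 190 x 190 mm outside, 174 x 174 mm inside, walls 40 mm high from the bench; axes along its sides, z up.
- jar: Glass jar with a steel lid, 54 mm in diameter, 75 mm tall, loose, beyond the dispenser; not to be disturbed. Origin: centre of its underside.
- can: Can with a paper label, 60 mm in diameter, 90 mm tall, loose, beyond the tray; not to be disturbed. Origin: centre of its underside.
- offcut: Wood offcut 90 x 40 x 32 mm, loose, lying between dispenser and tray; not to be disturbed. Origin: centre of its underside.
Things that resemble listed ones, but are neither listed nor needed, are in the scene too. Leave any orange or turquoise look-alike of the reel alone.

How it is judged:
On the way, in this order (a step that is already met when the one before it is completed fails the run):
1. the reel has slid up the spindle past the keys: raised more than 30 mm from its seat, still around the spindle and upright (z of reel in the frame of stand between 0.05 and 0.094 m and horizontal distance between reel and spindle_tip below 0.01 m and angle between reel's own z axis and vertical below 0.15 rad).
2. the reel's underside is above the spindle's tip (z of reel in the frame of spindle_tip above 0.003 m), for 0.05 s.
At the end, for the whole second after the job is handed in: The reel lies flat on the floor of the tray, collar up: inside the walls (its axis within 50 mm of the tray's middle along each side), underside within 6 mm of the floor, tilted less than 0.08 rad, at rest and let go (x of reel in the frame of tray_in between -0.05 and 0.05 m and y of reel in the frame of tray_in between -0.05 and 0.05 m and z of reel in the frame of tray_in below 0.006 m and angle between reel's own z axis and vertical below 0.08 rad and linear speed of reel below 0.02 m/s and contact force between reel and the fingers below 0.05 N); the robot touches nothing.
It fails at once if the reel is forced: reel and stand press on each other with more than 60 N in all (contact force between reel and stand above 60 N).
It fails at once if the reel is dropped: off the spindle and out of the fingers while its underside is more than 12 mm above the tray's floor (z of reel in the frame of tray_in above 0.012 m and horizontal distance between reel and spindle_tip above 0.05 m and contact force between reel and the fingers below 0.05 N).
It fails at once if the jar, the can or the offcut is moved more than 20 mm (distance of any of jar, can, offcut from where it was at the start of the episode above 0.02 m).
It also fails if it takes over 61 s, if anything falls off the work surface, if the arm or the gripper's body presses on something with over 40 N, if the wrist force passes 120 N, or if a joint passes its speed limit or range.

## Working session

There is one attempt and no reset: what is moved stays moved. The work goes in short steps, Python scripts to look and compute and a tool call to move; the robot and the scene stay as the last step left them, time stands still between calls to the robot, and variables do not carry over. Pictures are saved under pics/ and viewed, at most 10 in all, crops included, and the job is handed in when it is done.

Besides the shell and the picture viewer there is one more tool, called after ">>>" as name(argument=value, ...) on one line, values as JSON. arm_command: Moves the arm, as the interface text tells. Its arguments: {"type":"object","properties":{"series":{"type":"array"},"force":{"type":"number"}},"required":["series"]}

```bash
mkdir -p pics
python3 - <<'E'
from station import arm
import cv2,numpy as np
np.set_printoptions(precision=4,suppress=True)
for n in ("side","top"):
    cv2.imwrite(f"pics/{n}0.png",arm.grab_frame(n)); m=arm.camera_model(n); print(n,m["fovy"],m["cx"],m["cy"],m.keys()); print(m["pose"])
s=arm.get_state(); print({k:np.round(v,4) for k,v in s.items()})
E
```

```text
side 57.97494362977937 321.07520415671684 200.44223488012173 dict_keys(['fovy', 'cx', 'cy', 'pose'])
[[-0.9984 -0.0222  0.0526  0.543 ]
 [-0.0557  0.5812 -0.8119  0.8107]
 [-0.0125 -0.8135 -0.5815  0.6233]
 [ 0.      0.      0.      1.    ]]
top 54.04190400394481 318.9379727490911 197.08026026988352 dict_keys(['fovy', 'cx', 'cy', 'pose'])
[[ 0.0014 -0.9838  0.1792  0.4491]
 [-0.9994  0.0048  0.0341  0.0499]
 [-0.0344 -0.1791 -0.9832  0.9085]
 [ 0.      0.      0.      1.    ]]
{'t': np.float64(0.1), 'q': array([ 1.3901,  0.3593,  0.0112, -0.0003, -1.2241, -0.2881]), 'qd': array([ 0.0005, -0.0025,  0.0024,  0.0012,  0.0001,  0.0012]), 'joint_efforts': array([ -0.0008, -58.4163,  29.3751,   7.0156,   0.0102,  -0.0001]), 'eef_pos': array([0.3048, 0.6018, 0.2477]), 'ee_rot': array([ 3.1401, -0.0001, -0.4689]), 'force': array([ 0.3833,  0.2676, -0.4029]), 'moment': array([-0.0512, -0.0534,  0.0125]), 'gripper_force': np.float64(0.0), 'width': np.float64(0.0877)}
```

View pics/top0.png

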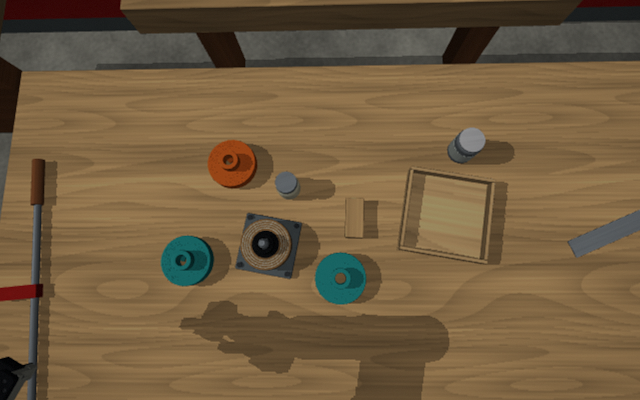

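View pics/side0.png

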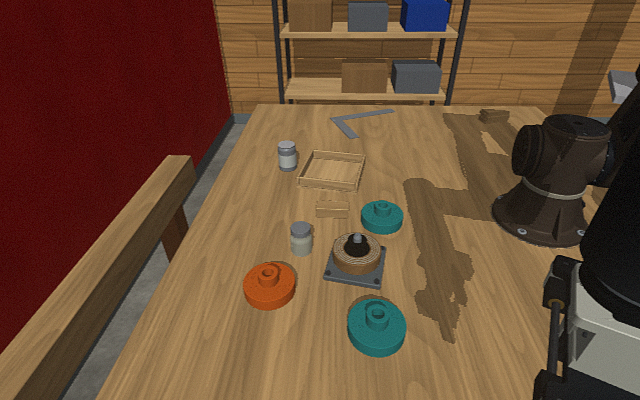

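The top view shows four reel-like things: orange (232,163), turquoise (187,260), turquoise (341,278), and the brown roll with a black collar on the grey plate (267,245). The brown one fits the description; in the side view it is at (357,250). The jar is at (287,185), the offcut at (354,217), the tray at about (448,215) and the can at (468,145). Next is a close crop to confirm.

Run:
```python
import cv2,numpy as np
a=cv2.imread("pics/top0.png")[200:290,222:312]; b=cv2.imread("pics/side0.png")[215:305,312:402]
cv2.imwrite("pics/crop1.png",np.hstack([cv2.resize(a,(400,400),interpolation=2),cv2.resize(b,(400,400),interpolation=2)]))
```

```text
(no output)
```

View pics/crop1.png

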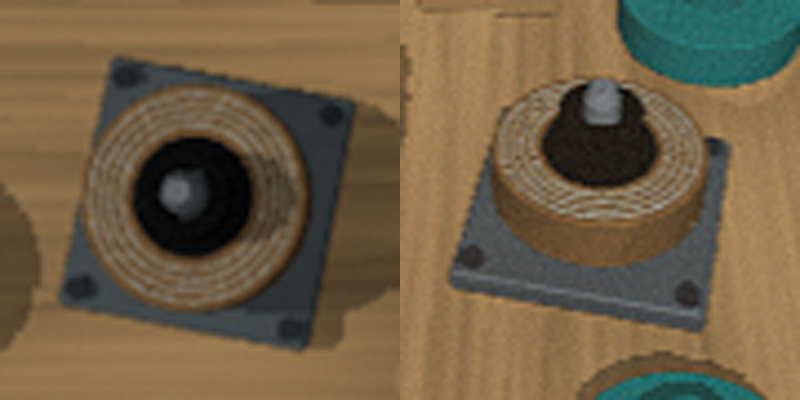

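The crop confirms it: a brown wound roll with a black round collar, steel spindle tip at its centre, on a grey square plate. Crop pixels: tip (180,191), roll centre (197,198), plate corners (113,57), (353,103), (303,347), (62,300).

```bash
cat > h.py <<'E'
from station import arm
import cv2,numpy as np
np.set_printoptions(precision=4,suppress=True)
def K(m): f=200/np.tan(np.radians(m["fovy"]/2)); return np.array([[f,0,m["cx"]],[0,f,m["cy"]],[0,0,1]])
def ray(m,uv,z):
    uv=np.atleast_2d(np.asarray(uv,float)); d=np.c_[uv,np.ones(len(uv))]@np.linalg.inv(K(m)).T@m["pose"][:3,:3].T
    o=m["pose"][:3,3]; return o+d*((z-o[2])/d[:,2])[:,None]
def proj(m,P):
    c=(np.atleast_2d(P)-m["pose"][:3,3])@m["pose"][:3,:3]@K(m).T; return c[:,:2]/c[:,2:]
E
python3 - <<'E'
from h import *
m=arm.camera_model("top"); c=lambda a:np.array(a)/4.444+[221.6,199.6]
p=ray(m,c([[113,57],[353,103],[303,347],[62,300]]),.014)
print("plate",p,p.mean(0),np.linalg.norm(np.diff(p,axis=0),axis=1))
print("roll",ray(m,c([[197,198]]),.054),"tip",ray(m,c([[180,191]]),.096), "width",ray(m,c([[84,198],[310,198]]),.054))
s=arm.camera_model("side"); print("tip side",ray(s,np.array([[603-400,88]])/4.444+[311.6,214.6],.096))
t=ray(m,[[412,168],[495,182],[489,263],[399,248]],.04); print("tray",t,t.mean(0),np.linalg.norm(np.diff(t,axis=0),axis=1))
print("jar",ray(m,[[288,181]],.075),"can",ray(m,[[471,139]],.09),"offcut",ray(m,[[346,198],[362,198],[363,238],[346,238]],.032))
print("turq", ray(m,[[341,278],[187,260]],.034))
E
```

```text
plate [[0.5768 0.2476 0.014 ]
 [0.5524 0.1219 0.014 ]
 [0.4288 0.146  0.014 ]
 [0.452  0.2694 0.014 ]] [0.5025 0.1962 0.014 ] [0.1281 0.1259 0.1256]
roll [[0.5011 0.1949 0.054 ]] tip [[0.5018 0.1958 0.096 ]] width [[0.5012 0.2507 0.054 ]
 [0.5011 0.1393 0.054 ]]
tip side [[0.5032 0.2006 0.096 ]]
tray [[ 0.6733 -0.1308  0.04  ]
 [ 0.6397 -0.3134  0.04  ]
 [ 0.4613 -0.2868  0.04  ]
 [ 0.4934 -0.0953  0.04  ]] [ 0.5669 -0.2066  0.04  ] [0.1857 0.1804 0.1942]
jar [[0.637  0.1464 0.075 ]] can [[ 0.7237 -0.249   0.09  ]] offcut [[ 0.6064  0.0188  0.032 ]
 [ 0.6063 -0.0173  0.032 ]
 [ 0.5159 -0.0179  0.032 ]
 [ 0.516   0.0198  0.032 ]]
turq [[0.4288 0.0317 0.034 ]
 [0.4674 0.3742 0.034 ]]
```

>>> arm_command(series=[0,0,0,0.45,0.35,0,1,0,0,0,0.9,0.68,0,1,0,0,0,0.9,0.68,0,1], force=15)

```text
t: 0.48
eef_pos: [0.3557, 0.4978, 0.2488]
ee_rot: [3.141, 0.0, -0.472]
force: [-0.2, 0.6, 0.7]
width: 0.0878
gripper_force: 0.0
```

>>> arm_command(series=[0,0,0,0.45,0.35,0,1,0,0,0,0.9,0.68,0,1,0,0,0,0.9,0.68,0,1])

```text
t: 0.85
eef_pos: [0.405, 0.3971, 0.2487]
ee_rot: [3.141, 0.0, -0.472]
force: [-0.2, 0.6, 0.2]
width: 0.0876
gripper_force: 0.0
```

>>> arm_command(series=[0,0,0,0.45,0.35,0,1,0,0,0,0.9,0.68,0,1,0,0,0,0.9,0.68,0,1])

```text
t: 1.23
eef_pos: [0.4545, 0.2964, 0.2485]
ee_rot: [3.141, 0.0, -0.472]
force: [-0.3, 0.3, -0.3]
width: 0.0875
gripper_force: 0.0
```

>>> arm_command(series=[0,0,0,0.45,0.35,0,1,0,0,0,0.9,0.68,0,1,0,0,0,0.9,0.68,0,1,0,0,0,0.9,0.68,0,1])

```text
t: 1.72
eef_pos: [0.5033, 0.1977, 0.2483]
ee_rot: [3.142, 0.0, -0.469]
force: [0.2, -0.1, -0.3]
width: 0.0874
gripper_force: 0.0
```

Run:
```python
from h import *
s=arm.get_state(); m=arm.camera_model("wrist"); cv2.imwrite("pics/w1.png",arm.grab_frame("wrist"))
print(s["t"],s["eef_pos"],s["ee_rot"],s["q"],s["force"]); print(m)
print(proj(m,[[.5018,.1958,.096],[.5018,.1958,.054]]))
```

```text
1.725 [0.5033 0.1977 0.2483] [ 3.1415  0.0002 -0.469 ] [ 0.7368  0.1383 -0.2846 -0.0002 -1.1481  0.3651] [ 0.2288 -0.0989 -0.281 ]
{'fovy': 69.58527323727813, 'cx': 319.81824787765555, 'cy': 201.541822193017, 'pose': array([[-0.4512, -0.8574, -0.2475,  0.57  ],
       [-0.8924,  0.4336,  0.1248,  0.164 ],
       [ 0.0004,  0.2772, -0.9608,  0.3837],
       [ 0.    ,  0.    ,  0.    ,  1.    ]])}
[[321.9888 194.3048]
 [321.7167 185.2445]]
```

View pics/w1.png

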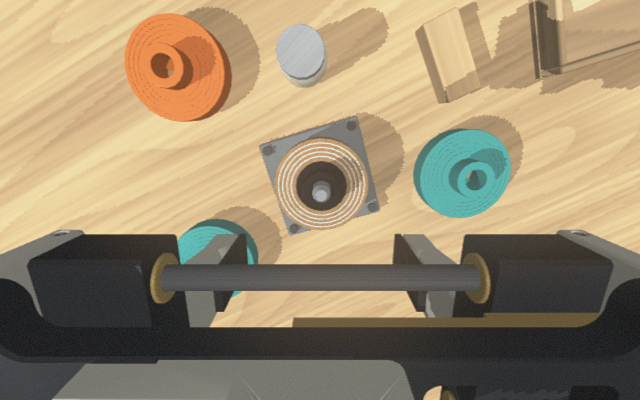

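The wrist view shows the brown roll at about (321,183) with the spindle tip at (320,190), where the top-camera estimate projects to within about 2 px. I'll refine this with a fit.

Run:
```python
from h import *
from scipy.optimize import minimize
def fit(name,img,x0):
    # score radial brightness-colour edges for circles: roll rim r=.056 z=.054
    m=arm.camera_model(name); g=cv2.GaussianBlur(img,(3,3),0).astype(float)
    a=np.linspace(0,2*np.pi,180,endpoint=False)
    def sat(r,c,z):
        P=np.c_[c[0]+r*np.cos(a),c[1]+r*np.sin(a),np.full(180,z)]; q=proj(m,P).astype(np.float32)
        return cv2.remap(g.astype(np.float32),q[:,0:1],q[:,1:2],1)[:,0]
    # collar top r=.022 z=.080 (dark inside) and collar base r=.022 z=.054
    def sc(c): return -np.mean(np.abs(sat(.0545,c,.054)-sat(.0575,c,.054)).sum(1)) - .0*0
    best=min(((sc((x,y)),x,y) for x in np.arange(x0[0]-.008,x0[0]+.008,.0005) for y in np.arange(x0[1]-.008,x0[1]+.008,.0005)))
    print(name,best)
fit("wrist",cv2.imread("pics/w1.png"),(.502,.196)); fit("top",cv2.imread("pics/top0.png"),(.502,.196))
fit("side",cv2.imread("pics/side0.png"),(.502,.196))
w=cv2.imread("pics/w1.png")[120:250,250:390]; cv2.imwrite("pics/w1c.png",cv2.resize(w,None,fx=4,fy=4,interpolation=2))
```

```text
wrist (np.float32(-72.61839), np.float64(0.501), np.float64(0.198))
top (np.float32(-47.68419), np.float64(0.502), np.float64(0.199))
side (np.float32(-36.615757), np.float64(0.504), np.float64(0.1945))
```

View pics/w1c.png

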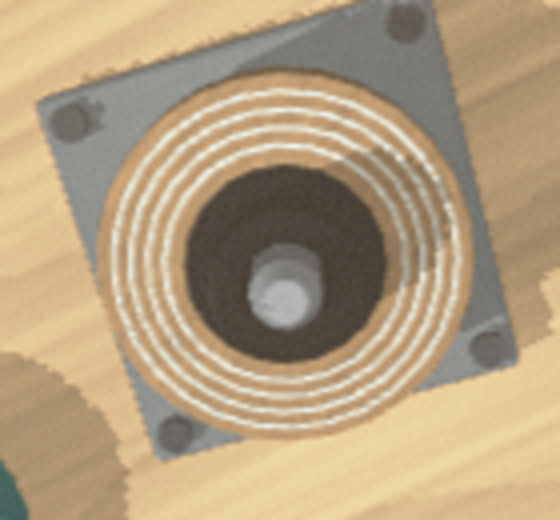

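The spindle tip is at about pixel (321.5,194), against a prediction of (322,194). So the axis is at (0.502,0.196). Now I descend.

>>> arm_command(series=[0,0,0,0,0.02,0.5,1,0,0,0,0,0.02,1,1,0,0,0,0,0.02,1,1])

```text
t: 2.15
eef_pos: [0.4999, 0.1949, 0.1455]
ee_rot: [3.135, 0.003, -0.467]
force: [-0.2, 0.7, 0.9]
width: 0.0873
gripper_force: 0.0
```

>>> arm_command(series=[0,0,0,0,0,0.3,1,0,0,0,0,0,0.55,1,0,0,0,0,0,0.66,1,0,0,0,0,0,0.66,1])

```text
t: 2.65
eef_pos: [0.5027, 0.1959, 0.0834]
ee_rot: [-3.141, -0.0, -0.468]
force: [0.1, 0.6, 1.0]
width: 0.0875
gripper_force: 0.0
```

Run:
```python
from h import *
s=arm.get_state(); print(s["t"],s["eef_pos"],s["ee_rot"],s["force"],s["moment"])
```

```text
2.65 [0.5027 0.1959 0.0834] [-3.1413 -0.0004 -0.4678] [0.0965 0.5502 1.0212] [ 0.0097  0.039  -0.048 ]
```

>>> arm_command(series=[0,0,0,0,0,0.045,1,0,0,0,0,0,0.045,0,0,0,0,0,0,0.045,0,0,0,0,0,0,0.045,0,0,0,0,0,0,0.045,0,0,0,0,0,0,0.045,0], force=15)

```text
t: 3.4
eef_pos: [0.5026, 0.1953, 0.0782]
ee_rot: [-3.141, -0.0, -0.469]
force: [0.2, 1.6, -1.4]
width: 0.0431
gripper_force: 0.6
```

>>> arm_command(series=[0,0,0,0,0,0,0,0,0,0,0,0,0,0,0,0,0,0,0,-0.04,0,0,0,0,0,0,-0.04,0,0,0,0,0,0,-0.04,0])

```text
t: 4.03
eef_pos: [0.502, 0.1948, 0.0818]
ee_rot: [3.141, 0.0, -0.469]
force: [-0.0, -0.4, -4.0]
width: 0.0427
gripper_force: 15.0
```

>>> arm_command(series=[0,0,0,0,0,-0.01,0,0,0,0,0,0,-0.02,0,0,0,0,0,0,-0.02,0])

```text
t: 4.4
eef_pos: [0.5023, 0.195, 0.0841]
ee_rot: [3.141, 0.0, -0.469]
force: [0.7, 0.2, -3.6]
width: 0.0426
gripper_force: 15.0
```

>>> arm_command(series=[0,0,0,0,0,-0.01,0,0,0,0,0,0,-0.01,0])

```text
t: 4.65
eef_pos: [0.5024, 0.1951, 0.0852]
ee_rot: [-3.141, -0.0, -0.469]
force: [-0.1, 0.4, -4.6]
width: 0.0426
gripper_force: 15.0
```

>>> arm_command(series=[0,0,0,0,0,-0.005,0,0,0,0,0,0,-0.01,0,0,0,0,0,0,-0.01,0])

```text
t: 5.03
eef_pos: [0.5024, 0.1951, 0.0861]
ee_rot: [-3.141, -0.0, -0.469]
force: [0.0, -1.4, -2.8]
width: 0.0424
gripper_force: 15.0
```

>>> arm_command(series=[0,0,0,0,0,-0.005,0,0,0,0,0,0,-0.01,0,0,0,0,0,0,-0.01,0])

```text
t: 5.4
eef_pos: [0.5024, 0.1951, 0.0871]
ee_rot: [-3.142, -0.0, -0.469]
force: [0.4, 0.9, -4.0]
width: 0.0426
gripper_force: 15.0
```

>>> arm_command(series=[0,0,0,0,0,0,0])

```text
t: 5.52
eef_pos: [0.5024, 0.1951, 0.0871]
ee_rot: [-3.142, -0.0, -0.469]
force: [0.2, -0.1, -3.7]
width: 0.0427
gripper_force: 15.0
```

Run:
```python
from h import *
a=arm.grab_frame("side"); o=cv2.imread("pics/side0.png"); sl=(slice(215,305),slice(312,402))
cv2.imwrite("pics/c2.png",np.hstack([cv2.resize(o[sl],(400,400),interpolation=2),cv2.resize(a[sl],(400,400),interpolation=2)]))
m=arm.camera_model("side"); print(proj(m,[[.502,.252,.02],[.502,.252,.029]])*1)
```

```text
[[356.8713 275.5799]
 [357.0553 272.7572]]
```

View pics/c2.png

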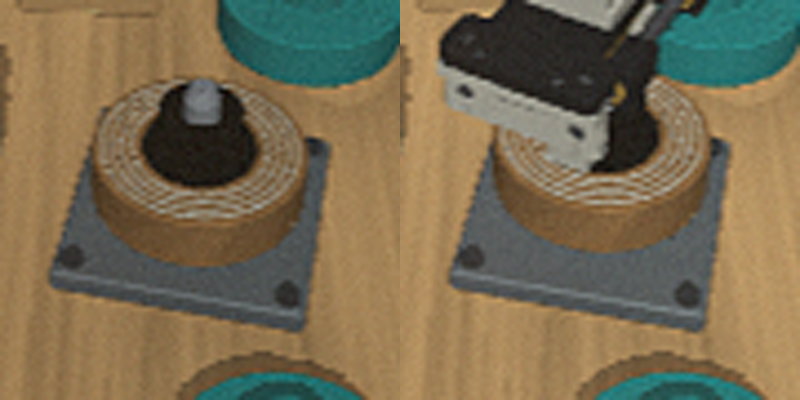

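In the side crop the reel's lower edge moved from 265 to 251, about 10 mm up, at steady weight. It has passed the 6 mm stop, so it seems to be in line already; I'll keep trying lightly upwards.

>>> arm_command(series=[0,0,0,0,0,-0.01,0,0,0,0,0,0,-0.02,0,0,0,0,0,0,-0.02,0])

```text
t: 5.95
eef_pos: [0.5024, 0.1951, 0.0892]
ee_rot: [-3.141, -0.0, -0.469]
force: [1.3, -0.3, -4.1]
width: 0.0427
gripper_force: 15.0
```

>>> arm_command(series=[0,0,0,0,0,-0.01,0,0,0,0,0,0,-0.02,0,0,0,0,0,0,-0.02,0])

```text
t: 6.32
eef_pos: [0.5024, 0.1951, 0.0912]
ee_rot: [-3.141, -0.0, -0.469]
force: [0.3, -0.2, -4.7]
width: 0.0427
gripper_force: 15.0
```

>>> arm_command(series=[0,0,0,0,0,-0.01,0,0,0,0,0,0,-0.02,0,0,0,0,0,0,-0.02,0])

```text
t: 6.7
eef_pos: [0.5024, 0.1951, 0.0932]
ee_rot: [-3.141, -0.0, -0.469]
force: [1.1, 0.1, -4.1]
width: 0.0424
gripper_force: 15.0
```

>>> arm_command(series=[0,0,0,0,0,-0.01,0,0,0,0,0,0,-0.02,0,0,0,0,0,0,-0.03,0,0,0,0,0,0,-0.03,0])

```text
t: 7.2
eef_pos: [0.5024, 0.1951, 0.0962]
ee_rot: [-3.141, -0.0, -0.469]
force: [0.3, 0.4, -4.5]
width: 0.0426
gripper_force: 15.0
```

>>> arm_command(series=[0,0,0,0,0,-0.01,0,0,0,0,0,0,-0.02,0,0,0,0,0,0,-0.03,0,0,0,0,0,0,-0.03,0])

```text
t: 7.7
eef_pos: [0.5024, 0.1951, 0.0992]
ee_rot: [-3.141, -0.0, -0.469]
force: [0.2, 0.5, -4.2]
width: 0.0428
gripper_force: 15.0
```

>>> arm_command(series=[0,0,0,0,0,-0.01,0,0,0,0,0,0,-0.02,0,0,0,0,0,0,-0.03,0,0,0,0,0,0,-0.03,0])

```text
t: 8.2
eef_pos: [0.5024, 0.1951, 0.1022]
ee_rot: [-3.141, -0.0, -0.469]
force: [0.1, -0.1, -4.0]
width: 0.0425
gripper_force: 15.0
```

>>> arm_command(series=[0,0,0,0,0,-0.02,0,0,0,0,0,0,-0.06,0,0,0,0,0,0,-0.1,0,0,0,0,0,0,-0.14,0,0,0,0,0,0,-0.16,0,0,0,0,0,0,-0.16,0], force=30)

```text
t: 8.95
eef_pos: [0.5024, 0.1951, 0.1183]
ee_rot: [-3.141, -0.0, -0.469]
force: [-0.2, 0.5, -4.2]
width: 0.0425
gripper_force: 30.0
```

Run:
```python
from h import *
a=arm.grab_frame("side"); cv2.imwrite("pics/c3.png",cv2.resize(a[195:305,302:412],(440,440),interpolation=2))
m=arm.camera_model("side"); print(proj(m,[[.502,.252,.02],[.502,.252,.06]]))
```

```text
[[356.8713 275.5799]
 [357.7081 262.7443]]
```

View pics/c3.png

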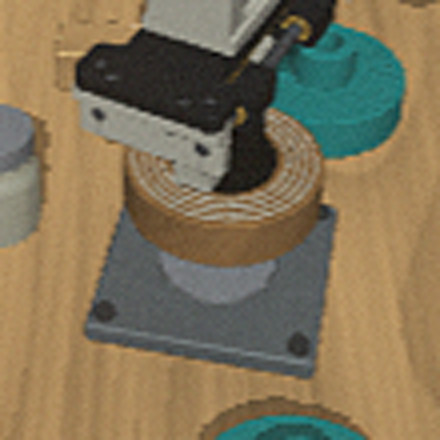

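The lower edge is at image row about 262, as predicted for a 40 mm rise: the reel is past the keys and the bare seat shows below it. Now off the tip.

>>> arm_command(series=[0,0,0,0,0,-0.06,0,0,0,0,0,0,-0.14,0,0,0,0,0,0,-0.24,0,0,0,0,0,0,-0.34,0,0,0,0,0,0,-0.44,0,0,0,0,0,0,-0.54,0,0,0,0,0,0,-0.64,0,0,0,0,0,0,-0.64,0], force=30)

```text
t: 10.0
eef_pos: [0.5028, 0.1954, 0.183]
ee_rot: [-3.14, -0.001, -0.469]
force: [-0.4, -0.2, -4.3]
width: 0.0424
gripper_force: 30.0
```

Run:
```python
import cv2
cv2.imwrite("pics/tray.png",cv2.resize(cv2.imread("pics/top0.png")[155:275,388:508],(600,600),interpolation=2))
```

```text
(no output)
```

View pics/tray.png

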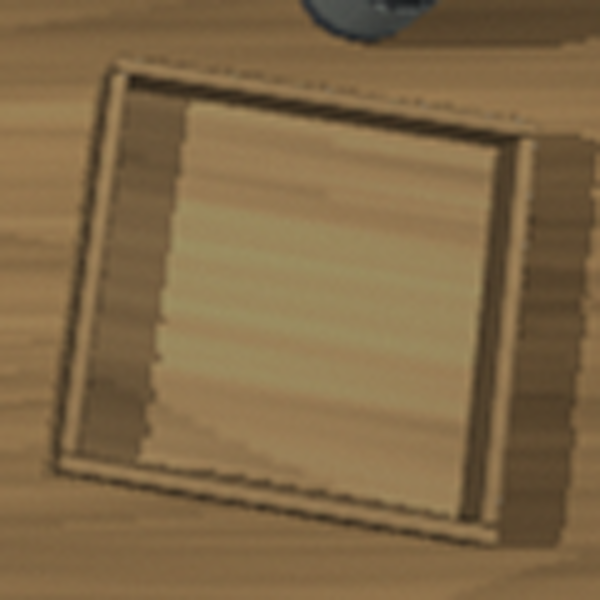

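The tray rim corners sit at crop pixels (115,62), (536,128), (498,545), (58,462).

Run:
```python
from h import *
m=arm.camera_model("top"); t=ray(m,np.array([[115,62],[536,128],[498,545],[58,462]])/5+[387.6,154.6],.04)
c=t.mean(0); print(t,c,np.linalg.norm(t-np.roll(t,1,0),axis=1))
s=arm.get_state(); R=cv2.Rodrigues(np.zeros(3))[0]
y=s["ee_rot"][2]; d=c[:2]-s["eef_pos"][:2]; print(s["eef_pos"],"tool x,y:",d@[np.cos(y),np.sin(y)],d@[np.sin(y),-np.cos(y)])
```

```text
[[ 0.6756 -0.1278  0.04  ]
 [ 0.6438 -0.3133  0.04  ]
 [ 0.46   -0.2829  0.04  ]
 [ 0.4956 -0.0958  0.04  ]] [ 0.5688 -0.2049  0.04  ] [0.1829 0.1882 0.1863 0.1904]
[0.5028 0.1954 0.183 ] tool x,y: 0.23970483332342477 0.3273254257358276
```

>>> arm_command(series=[0,0,0,0.12,0.16,0,0,0,0,0,0.3,0.4,0,0,0,0,0,0.45,0.62,0,0,0,0,0,0.6,0.82,0,0])

```text
t: 10.5
eef_pos: [0.5185, 0.093, 0.1815]
ee_rot: [3.141, 0.001, -0.469]
force: [0.4, -0.1, -3.9]
width: 0.0423
gripper_force: 30.0
```

>>> arm_command(series=[0,0,0,0.15,0.2,0,0,0,0,0,0.3,0.4,0,0,0,0,0,0.45,0.62,0,0,0,0,0,0.6,0.82,0,0])

```text
t: 11.0
eef_pos: [0.5347, -0.0073, 0.1815]
ee_rot: [3.141, 0.001, -0.469]
force: [0.4, 0.0, -4.0]
width: 0.0423
gripper_force: 30.0
```

>>> arm_command(series=[0,0,0,0.15,0.2,0,0,0,0,0,0.3,0.4,0,0,0,0,0,0.45,0.62,0,0,0,0,0,0.6,0.82,0,0])

```text
t: 11.5
eef_pos: [0.5511, -0.1074, 0.1814]
ee_rot: [3.141, 0.001, -0.469]
force: [-0.2, 0.3, -3.9]
width: 0.0425
gripper_force: 30.0
```

>>> arm_command(series=[0,0,0,0.15,0.2,0,0,0,0,0,0.3,0.4,0,0,0,0,0,0.45,0.62,0,0,0,0,0,0.55,0.76,0,0,0,0,0,0.6,0.82,0,0,0,0,0,0.6,0.82,0,0])

```text
t: 12.25
eef_pos: [0.5681, -0.2062, 0.1818]
ee_rot: [3.142, 0.0, -0.47]
force: [-0.0, -0.6, -4.8]
width: 0.0427
gripper_force: 30.0
```

Run:
```python
from h import *
a=arm.grab_frame("side"); cv2.imwrite("pics/s4.png",cv2.resize(a[100:260,200:400],(800,640))[:600])
s=arm.get_state(); print(s["t"],s["eef_pos"],s["ee_rot"],s["force"],s["width"])
```

```text
12.3 [ 0.5681 -0.2058  0.1819] [-3.1416  0.0004 -0.469 ] [-0.3868  0.4964 -3.9535] 0.04266858676237531
```

View pics/s4.png

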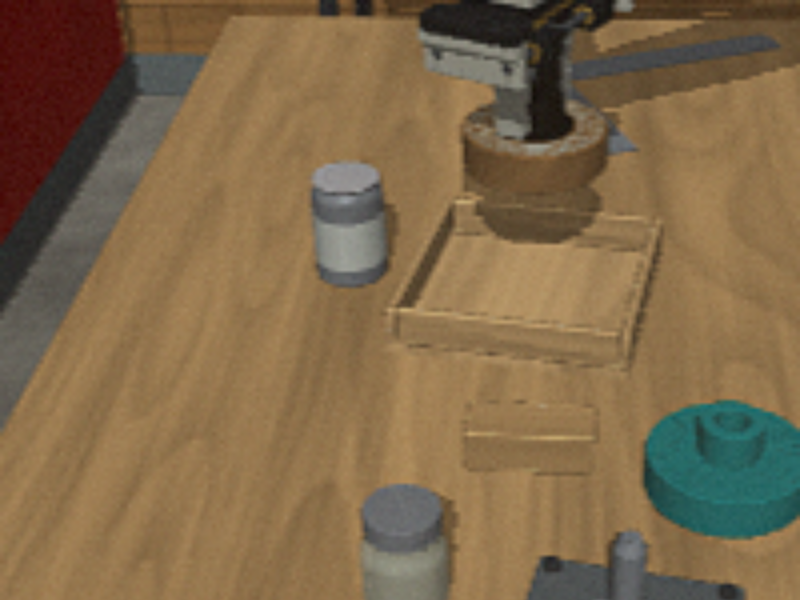

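The reel (crop 536,150) is held level above the tray (centre about 530,280), and its shadow falls by the far wall. Nothing else has moved. Lowering now.

>>> arm_command(series=[0,0,0,0,0,0.1,0,0,0,0,0,0,0.3,0,0,0,0,0,0,0.5,0,0,0,0,0,0,0.7,0,0,0,0,0,0,0.85,0,0,0,0,0,0,0.95,0,0,0,0,0,0,1,0,0,0,0,0,0,1,0])

```text
t: 13.3
eef_pos: [0.5683, -0.206, 0.082]
ee_rot: [3.142, 0.0, -0.469]
force: [0.3, -0.1, -3.3]
width: 0.0425
gripper_force: 30.0
```

>>> arm_command(series=[0,0,0,0,0,0.03,0,0,0,0,0,0,0.06,0,0,0,0,0,0,0.09,0,0,0,0,0,0,0.11,0,0,0,0,0,0,0.12,0,0,0,0,0,0,0.12,0])

```text
t: 14.05
eef_pos: [0.5682, -0.206, 0.07]
ee_rot: [3.141, 0.0, -0.469]
force: [-0.3, 0.4, -4.3]
width: 0.0427
gripper_force: 30.0
```

>>> arm_command(series=[0,0,0,0,0,0.01,0,0,0,0,0,0,0.02,0,0,0,0,0,0,0.02,0])

```text
t: 14.42
eef_pos: [0.5682, -0.206, 0.068]
ee_rot: [3.142, 0.0, -0.469]
force: [0.2, -0.2, -4.5]
width: 0.0424
gripper_force: 30.0
```

>>> arm_command(series=[0,0,0,0,0,0.01,0,0,0,0,0,0,0.01,0])

```text
t: 14.68
eef_pos: [0.5682, -0.206, 0.067]
ee_rot: [3.142, 0.0, -0.469]
force: [0.2, 0.3, -4.8]
width: 0.0426
gripper_force: 30.0
```

>>> arm_command(series=[0,0,0,0,0,0.005,0,0,0,0,0,0,0.01,0,0,0,0,0,0,0.01,0])

```text
t: 15.05
eef_pos: [0.5683, -0.206, 0.0662]
ee_rot: [-3.142, -0.0, -0.469]
force: [-1.2, -0.1, -2.0]
width: 0.0428
gripper_force: 30.0
```

>>> arm_command(series=[0,0,0,0,0,0.005,0,0,0,0,0,0,0.005,0])

```text
t: 15.3
eef_pos: [0.5683, -0.206, 0.0662]
ee_rot: [-3.142, -0.0, -0.469]
force: [-2.3, 2.7, 5.5]
width: 0.0423
gripper_force: 30.0
```

The weight has gone and a light contact shows at z 0.066, as expected for the tray floor. Now I release, then withdraw straight up.

>>> arm_command(series=[0,0,0,0,0,0,1,0,0,0,0,0,0,1,0,0,0,0,0,0,1,0,0,0,0,0,0,1,0,0,0,0,0,0,1])

```text
t: 15.92
eef_pos: [0.5683, -0.206, 0.0655]
ee_rot: [3.142, 0.0, -0.469]
force: [0.2, 0.2, 0.4]
width: 0.0852
gripper_force: 0.0
```

>>> arm_command(series=[0,0,0,0,0,-0.1,1,0,0,0,0,0,-0.4,1,0,0,0,0,0,-0.8,1,0,0,0,0,0,-1,1,0,0,0,0,0,-1,1])

```text
t: 16.55
eef_pos: [0.5695, -0.2061, 0.1683]
ee_rot: [-3.14, -0.004, -0.469]
force: [0.1, 0.4, -0.3]
width: 0.0874
gripper_force: 0.0
```

Run:
```python
from h import *
a=arm.grab_frame("side"); b=arm.grab_frame("top")
cv2.imwrite("pics/end.png",np.hstack([cv2.resize(a[120:220,250:400],(480,320)),cv2.resize(b[120:280,320:480],(320,320))]))
s=arm.get_state(); print(s["t"],s["eef_pos"],s["force"],s["width"],s["gripper_force"])
```

```text
16.65 [ 0.568  -0.2059  0.1656] [ 0.2231 -0.2683  0.1212] 0.08751044629691818 0.0
```

View pics/end.png

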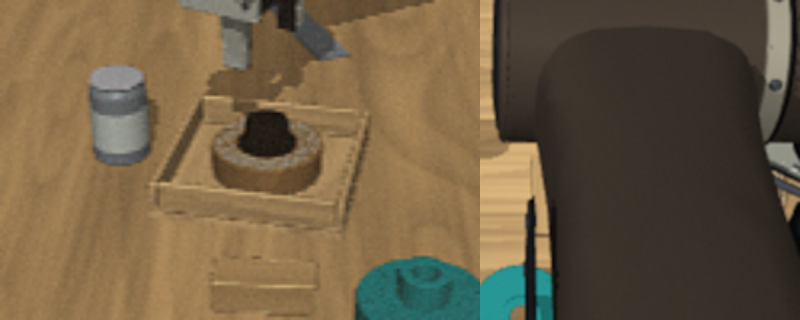

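The reel lies flat and central in the tray, at (267,155) in the side crop, and the gripper is clear above it. The can and offcut are in place.

```bash
python3 -c "
from station import arm
print(arm.job_done())"
```

```text
the job is handed in; nothing more can be done
None
```

The reel came off the spindle without any turning, since its notches were already in line with the keys; it now lies flat and released in the tray, and the job is handed in at about 17 s (no verdict was returned).

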